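Put up the second shelf bracket and lay the shelf

ROBOT

A 6-joint arm with a two-finger parallel gripper is mounted at the origin on a cart in front of the work surface, level with it; the furniture and walls round the work are solid. World frame = base frame: x ahead of the robot, y to its left, z up, the work surface at z = 0. Lengths are in m, angles in rad, forces in N, time in s.
With the tool pointing down it reaches from about 0.4 to 0.825 m from the base axis. Payload 7 kg.
Tool frame: the origin (TCP) lies midway between the tips of the shut fingers; the grasp point (between the pads) lies 19 mm behind it; z points along the fingers, y is the line along which they close (so a half turn about z gives the same grasp; the last joint's range is limited). The gripper opens to 88 mm and grips with 3 to 60 N. Pads are 19 mm wide; open, the fingers measure 130 mm over their backs; the gripper's body (78 mm by 193 mm) begins 47 mm behind the grasp point.
Start: joints at [-1.012, 0.359, 0.012, 0, -1.224, -0.288], TCP at [0.181, -0.65, 0.227] pointing down, gripper open.
Joint ranges: [-3.07, 3.07], [-1.43, 2.12], [-1.02, 1.25], [-3.03, 1.67], [-3.05, -0], [-3.03, 3.03]. Speed limits (rad/s): [2.39, 2.39, 3.01, 3.14, 3.14, 3.14].

INTERFACE

Orientations are given as [roll, pitch, yaw] about the fixed x, y, z axes, in that order (R = Rz(yaw) Ry(pitch) Rx(roll)).
In Python, from station import arm gives the robot as it stands.
- The arm moves only by the tool servo_tool, never from a script. Its argument "deltas" is a list of rows, each a list of 7 numbers: the closure, from -1 (fully open) to 1 (shut), then the shift along the tool's x, y, z in mm, then the turn, a rotation vector about the tool's x, y, z in degrees. In form: [[gripper, x, y, z, ax, ay, az], ...]. A call has 1 to 20 rows; each row shifts and turns the commanded pose from where the row before left it, along the tool's axes as they then stand; what a row does not reach is not made up. A row lasts 1/12 s, in which the tool goes at most 41.7 mm and 7.16 degrees, less where a joint would pass 70% of its speed; a pose out of reach is approached as far as the arm can. A call is refused whole if a number of a shift passes 41.7 or a number of a turn 7.16, either way. A call with a gripper value outside its range is refused whole. The fingers move at their own pace and stop on an object; "squeeze" is the grip in N (left out, the last holds). Time passes only in rows, so rows that do not move let the fingers close. It gives the time, the measured TCP pose, the force, the opening and the grip force at its end, in the units of the state.
- arm.get_state(): the state, without advancing time (a new reading comes with each control period).
- arm.grab_frame(name): name is "scene" or "top" or "wrist"; returns a dict with "color" (384x512x3 uint8, red, green, blue), "K" (3x3 intrinsics, pixels), "distortion" ([k1, k2, p1, p2, k3] as OpenCV has them; the pictures are not rectified), "position" and "orientation" of the camera in the world. Camera axes: x right, y down, z forward; pixel columns grow to the right and rows downward; lengths in m; the calibration is good to about 2 mm. A picture is of the moment at which its call begins. There is no depth.
- arm.job_done(): hands the job in; it is judged then, once.
Trained networks look in a picture, given as the dict that the camera call returned (one of the last four; its "shot" number tells which), for a name from the list of things; names that differ only in an ending like _2 or _b are one class to them, and where a whole thing is asked for, a point or a joint stands for the part that bears it (a point fixed in the world has none). Each returns a list of dicts, best first, with "conf" (0 to 1); they miss things now and then, are a little off and sometimes report something else, mostly with a low value. They report only what shows in the picture. A call takes as long as a camera call.
- arm.recognise(query, picture): "at" ([x, y, z] in m, in the coordinates of the camera as it stood for that picture, good to about 4 mm: the middle of the surface that is visible of it).
The state is a dict: "t": time; "q": joint angles; "qd": joint speeds; "joint_efforts": joint torques, N m; "eef_pos": TCP position; "ee_rot": TCP orientation; "force": force on the tool from outside, world axes, zero at the start; "moment": the same for the moment, N m; "width": finger opening in m; "gripper_force": force on a finger pad.
Only numpy, scipy, OpenCV 4.12 (cv2) and the standard library are available. Lean on these libraries where they do the work, as an engineer would, in place of code of your own. Each camera call takes 0.05 s, during which the arm holds its last target. There are 200 camera calls.

TASK

The little slotted rack has one shelf bracket fitted and one missing. Hook the loose bracket's two claws into the bare upright, level with the fitted bracket, and press it down until it is fully home and its spring plunger has locked. Then lay the shelf board flat across the two brackets; do not shove the tape measure, screwdriver, block plane or offcut about.

Things in the scene. Friction and masses are not known exactly. Their poses are not given: they have to be found in the camera images.
- upright_bare: Bare slotted upright, fixed, left or right one of the two: light grey steel channel 36 wide, 26 deep, 260 high on a thin foot. Origin: bench level, middle of its front face; +x points into it (the way claws go in), z up. One column of slots in the 3 mm front sheet, at y = 0, 11 wide, 35 high, lower edges at z = 25, 85, 145, 205; a small plunger hole under each. The upper two are to be used.
- bare_slot (a point): Bare upright: middle of the lower edge of its top slot, on the front face (z = 205 mm). Axes as the upright.
- bare_home (a point): Bare upright: where the loose bracket's origin comes when it is fully home (z = 125 mm, on the front face). Axes as the upright.
- upright_fitted: The same upright, same axes, 170 mm beside the bare one, with a like bracket already locked in its upper two slots: arm underside at z = 125, arm top at z = 150 mm.
- bracket: Loose steel bracket, 0.28 to 0.44 kg, standing on the bench. Origin: rear face of its claw plate, middle, underside; +x out of the back (claw side), z up. Plate 34 wide, 100 high. Arm 24 wide, 25 high, runs along -x to x = -124; its black end cap stands 6 above the arm. To hook: plate against the face with the origin 142 to 149 above bench (146 best); then lower: at 134 to 142 it hangs by itself, loose.
- bracket_claw (a point): Rear tip of the upper claw, at the neck's underside (x = 11, z = 80 mm of the bracket). Two claws, 60 apart, 6 thick, rounded: necks 10 high at z = 20 and 80, tongues hooking 17 below the necks, throat 4.5 wide for the 3 mm sheet. The necks' undersides rest on the slots' lower edges when home. Axes as the bracket.
- bracket_arm (a point): Where to grip the arm from above, across its 24 mm: x = -80 mm of the bracket, mid-height of the arm (12.5 above its underside). Axes as the bracket.
- bracket_tab (a point): Middle of the flat top of the press tab, the plate's top edge folded forward: 34 wide, x = -22 to 0, top at z = 100 mm of the bracket; cheeks under it reach x = -16. Press here, close to the upright (further out the claws bind), with about 8 to 20 N, 10 to 15 mm down to a firm stop. Axes as the bracket.
- plunger (a joint): The bracket's spring plunger, black knob on the plate's front (z = 70 mm, reaching x = -23): 0 = nose fully out, up to 0.006 m = pushed back. The bevelled nose, 4 mm long, meets the edge under the slot, is pushed back as the bracket is pressed down, and springs into the hole when it is home.
- shelf_board: The shelf: pine board 60 x 210 x 14 mm, 0.09 to 0.18 kg, flat on the bench right of the rack. Origin: middle of its underside; y along its length, z up. On the arms (underside 150 above the bench) it fits between the plates' cheeks (x = -16 of the uprights) and the end caps (x = -119); knobs and tabs above it reach x = -23, so lower it centred near x = -71.
- measure: Bystander, leave alone: yellow tape measure, 66 high, near the front edge right of the middle (mm).
- driver: Bystander, leave alone: screwdriver with a blue handle, 200 long, lying between sponge and bowl (mm).
- plane: Bystander, leave alone: dark block plane, 164 long, 51 high, in front of the rack (mm).
- offcut: Bystander, leave alone: dark sawn offcut 45 x 90 x 30, on the front strip by the sink (mm).

How it is judged:
On the way, in this order (a step that is already met when the one before it is completed fails the run):
1. both claws of the loose bracket are through the bare upright's upper two slots, the plate up against the upright, not yet pressed home (x of bracket in the frame of upright_bare between -0.004 and 0.003 m and y of bracket in the frame of upright_bare between -0.004 and 0.004 m and angle between bracket's own z axis and vertical below 0.07 rad and angle between the x axis of bracket and the x axis of upright_bare, either way round below 0.1 rad and z of bracket in the frame of upright_bare between 0.1275 and 0.1525 m), for 0.1 s.
2. the bracket is fully down, level with the fitted one, and its plunger has sprung out into its hole (x of bracket in the frame of upright_bare between -0.004 and 0.003 m and y of bracket in the frame of upright_bare between -0.004 and 0.004 m and angle between bracket's own z axis and vertical below 0.07 rad and angle between the x axis of bracket and the x axis of upright_bare, either way round below 0.1 rad and z of bracket in the frame of upright_bare between 0.1225 and 0.1275 m and value of joint plunger below 0.0015 m), for 0.2 s.
At the end, for the whole second after the job is handed in: Bracket locked in the bare upright's upper two slots: within 2.5 mm of seated height, 4 mm sideways and off the face, upright within 0.07 rad, plunger within 1.5 mm of fully out. Board at rest flat (0.035 rad) on both brackets' arms, along the rack within 0.15 rad (all of step 2 and contact force between shelf_board and bracket above 0.1 N and contact force between shelf_board and upright_fitted above 0.1 N and angle between shelf_board's own z axis and vertical below 0.035 rad and angle between the y axis of shelf_board and the y axis of upright_bare, either way round below 0.15 rad and z of shelf_board in the frame of upright_bare between 0.146 and 0.155 m and linear speed of each of shelf_board, bracket below 0.02 m/s); the robot touches nothing.
It fails at once if the tape measure, screwdriver, block plane or offcut is shoved more than 30 mm (distance of any of measure, driver, plane, offcut from where it was at the start of the episode above 0.03 m).
It also fails if it takes over 70 s, if anything falls off the work surface, if the arm or the gripper's body presses on something with over 40 N, if the wrist force passes 120 N, or if a joint passes its speed limit or range.

## Working session

There is one attempt and no reset: what is moved stays moved. The work goes in short steps, Python scripts to look and compute and a tool call to move; the robot and the scene stay as the last step left them, time stands still between calls to the robot, and variables do not carry over. Pictures are saved under pics/ and viewed, at most 10 in all, crops included, and the job is handed in when it is done.

Besides the shell and the picture viewer there is one more tool, called by a JSON object that holds its "method" and its "body", one argument or row to a line. servo_tool: Moves the arm, as the interface text tells. Its arguments: {"type":"object","properties":{"deltas":{"type":"array","items":{"type":"array","items":{"type":"number"}}},"squeeze":{"type":"number"}},"required":["deltas"]}

```bash
mkdir -p pics; cat > h.py <<'E'
import numpy as np, cv2
from station import arm
from scipy.spatial.transform import Rotation as R
def rot(o):
    o=np.array(o,float)
    if o.shape==(3,3): return o
    return R.from_euler('xyz',o).as_matrix() if o.size==3 else R.from_quat(o).as_matrix()
def save(f,n): cv2.imwrite(f'pics/{n}.png',f['color'][:,:,::-1])
def world(f,p): return rot(f['orientation'])@np.array(p)+np.array(f['position'])
def ray(f,uv,z=None,x=None,y=None):
    n=cv2.undistortPoints(np.array([[uv]],float),np.array(f['K']),np.array(f['distortion']))[0,0]
    d=rot(f['orientation'])@np.array([n[0],n[1],1]); p=np.array(f['position'])
    for i,v in enumerate((x,y,z)):
        if v is not None: return p+d*(v-p[i])/d[i]
def proj(f,P):
    Rm=rot(f['orientation']).T; t=-Rm@np.array(f['position'])
    return cv2.projectPoints(np.array(P,float).reshape(-1,1,3),cv2.Rodrigues(Rm)[0],t,np.array(f['K']),np.array(f['distortion']))[0].reshape(-1,2)
E
python3 - <<'E'
from h import *
np.set_printoptions(precision=4,suppress=True)
s=arm.get_state(); print(s['t'],s['eef_pos'],s['ee_rot'],s['width'])
for c in('scene','top'):
    f=arm.grab_frame(c); save(f,c+'0'); print(c,f['position'],f['orientation'])
    import pickle; pickle.dump(f,open(c+'0.pkl','wb'))
    for q in('upright_bare','bare_slot','bare_home','upright_fitted','bracket','bracket_claw','bracket_arm','bracket_tab','shelf_board','measure','driver','plane','offcut'):
        try: print(q,[(round(d['conf'],2),world(f,d['at']).round(4).tolist()) for d in arm.recognise(q,f)[:2]])
        except Exception as e: print(q,e)
E
```

```text
0.0 [ 0.1804 -0.6499  0.2256] [ 3.1399 -0.0001 -2.8709] 0.08761531740433091
scene [ 0.0089 -0.5869  0.5858] [-2.1132 -0.0243 -0.6925]
upright_bare [(0.92, [0.6546, 0.2155, 0.1324])]
bare_slot [(0.89, [0.6582, 0.2167, 0.132]), (0.72, [0.3908, -0.109, 0.038])]
bare_home [(0.93, [0.6599, 0.2195, 0.1325]), (0.23, [0.5021, -0.2574, 0.0259])]
upright_fitted [(0.81, [0.6293, 0.0528, 0.1396])]
bracket [(0.56, [0.4972, -0.2572, 0.0255])]
bracket_claw [(0.75, [0.4959, -0.2541, 0.0259]), (0.74, [0.6166, -0.2856, 0.0148])]
bracket_arm [(0.91, [0.4925, -0.2573, 0.028]), (0.3, [0.3928, -0.1072, 0.0395])]
bracket_tab [(0.95, [0.4962, -0.2557, 0.0251])]
shelf_board [(0.69, [0.6195, -0.2855, 0.0138])]
measure [(0.68, [0.3928, -0.1063, 0.0376])]
driver [(0.86, [0.6018, -0.0441, 0.0203])]
plane [(0.8, [0.393, 0.0991, 0.0251]), (0.22, [0.3647, 0.3011, 0.029])]
offcut [(0.63, [0.3655, 0.2988, 0.0294]), (0.17, [0.498, -0.2536, 0.0275])]
top [ 0.4469 -0.0054  1.1463] [-3.046  -0.0016 -1.5564]
upright_bare [(0.7, [0.6617, 0.2284, 0.0611])]
bare_slot [(0.65, [0.6547, 0.2248, 0.056])]
bare_home [(0.66, [0.6568, 0.2342, 0.0592])]
upright_fitted [(0.74, [0.6123, 0.0628, 0.1513]), (0.42, [0.4026, 0.1079, 0.0326])]
bracket [(0.83, [0.4776, -0.2509, 0.0227])]
bracket_claw [(0.7, [0.4724, -0.2489, 0.0184])]
bracket_arm [(0.89, [0.4738, -0.2602, 0.0283])]
bracket_tab [(0.58, [0.4759, -0.2559, 0.0249])]
shelf_board [(0.77, [0.6372, -0.283, 0.0185]), (0.36, [0.4732, -0.254, 0.0263])]
measure [(0.73, [0.4733, -0.2521, 0.0292])]
driver [(0.95, [0.6093, -0.0423, 0.0221])]
plane [(0.93, [0.4053, 0.1043, 0.0313])]
offcut [(0.97, [0.3755, 0.3163, 0.031])]
```

```bash
python3 - <<'E'
import cv2
for n in('scene0','top0'):
    a=cv2.imread(f'pics/{n}.png'); cv2.imwrite(f'pics/{n}b.png',cv2.resize(a,(800,600),interpolation=cv2.INTER_CUBIC))
E
```

```text
(no output)
```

View pics/scene0b.png

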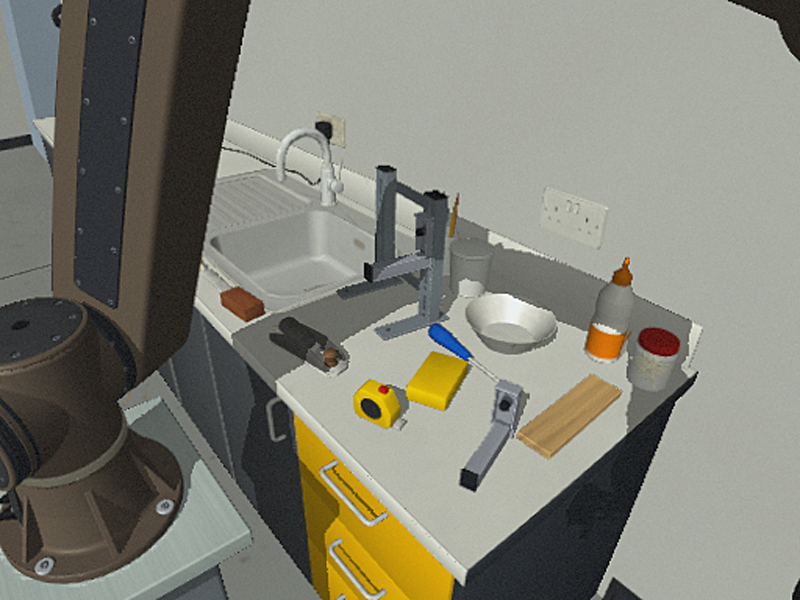

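View pics/top0b.png

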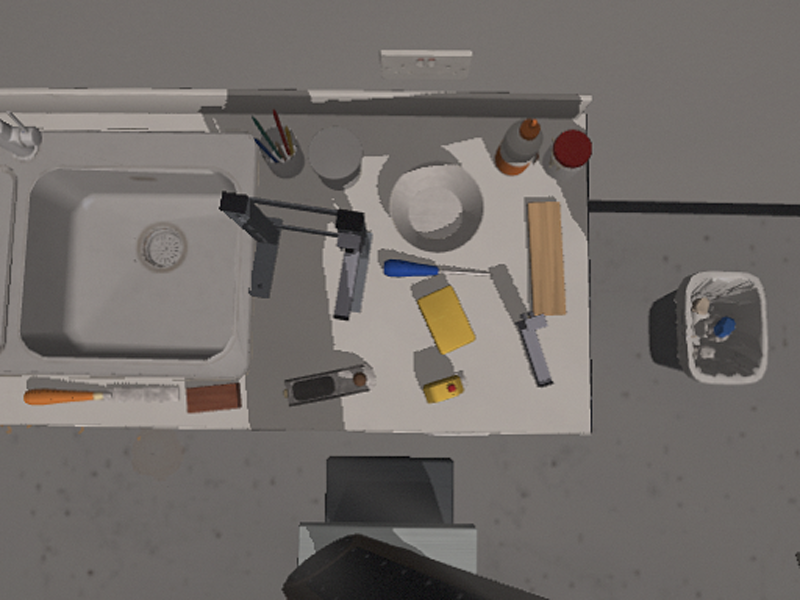

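The scene view shows the bare upright on the left (≈385,170–270 of 800 px) and the fitted one on the right (≈435,195–330). The loose bracket is at (497,430) and the board at (570,415). The top view shows the bracket's cap at (543,383), its plate at (530,320) and the board at (547,258). I'll zoom in on the rack and the bracket.

```bash
python3 - <<'E'
import cv2,numpy as np
a=cv2.imread('pics/scene0.png')[95:225,200:310]; b=cv2.imread('pics/top0.png')[110:210,130:240];c=cv2.imread('pics/top0.png')[120:255,310:370]
im=np.full((600,800,3),255,np.uint8)
a=cv2.resize(a,None,fx=4,fy=4,interpolation=cv2.INTER_CUBIC);im[:520,:440]=a
b=cv2.resize(b,None,fx=3.2,fy=3.2,interpolation=cv2.INTER_CUBIC);im[:320,445:445+352]=b[:, :352]
c=cv2.resize(c,None,fx=2,fy=2,interpolation=cv2.INTER_CUBIC);im[325:595,450:570]=c
cv2.imwrite('pics/z1.png',im)
E
```

```text
(no output)
```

View pics/z1.png

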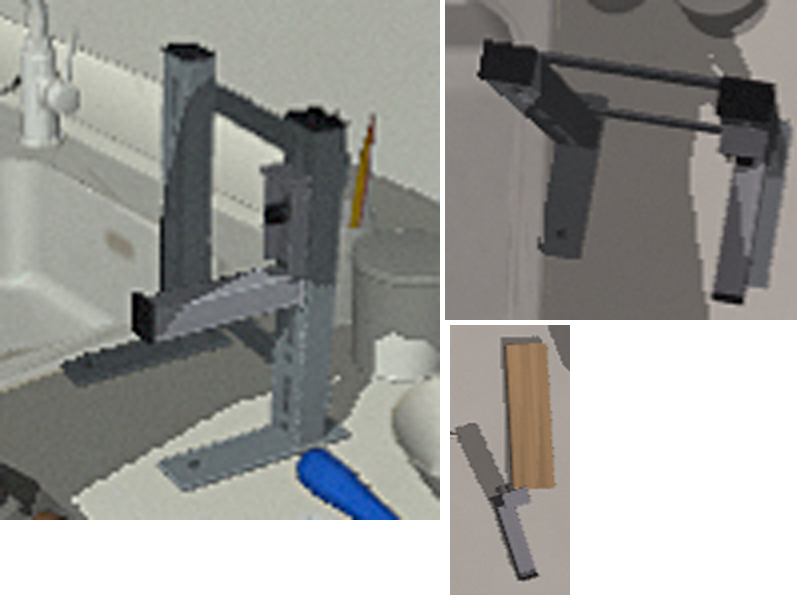

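The crop shows both black top caps (front edges at (478,76)–(536,84) for the bare upright and (718,117)–(773,122) for the fitted one). The crossbar is near the rear top. The loose bracket's cap front edge is at (520,579)–(537,575).

```bash
python3 - <<'E'
from h import *
import pickle
np.set_printoptions(precision=4,suppress=True)
f=pickle.load(open('top0.pkl','rb'));g=pickle.load(open('scene0.pkl','rb'))
T=lambda X,Y:(130+(X-445)/3.2,110+Y/3.2)
for n,p in dict(bfl=(478,76),bfr=(536,84),bbl=(485,42),bbr=(545,52),ffl=(718,117),ffr=(773,122),fbl=(722,78),fbr=(776,83)).items(): print(n,ray(f,T(*p),z=.262))
B=lambda X,Y:(310+(X-450)/2,120+(Y-325)/2)
for n,p,z in(('capL',(520,579),.031),('capR',(537,575),.031),('tabR',(530,499),.1),('tabRb',(528,489),.1),('tabmid_f',(513,503),.1),('boardTL',(506,344),.014),('TR',(546,346),.014),('BR',(554,488),.014),('BL',(512,487),.014)): print(n,ray(f,B(*p),z=z))
S=lambda X,Y:(200+X/4,95+Y/4)
for n,p,z in(('bare top front L',(163,50),.262),('bare tfr',(213,52),.262),('fit tfl',(290,118),.262),('fit tfr',(318,128),.262),('foot corner L',(163,468),.004),('footR',(188,490),.004),):print(n,ray(g,S(*p),z=z))
w=arm.grab_frame('wrist'); s=arm.get_state(); Rt=rot(s['ee_rot']); print('cam in tool',Rt.T@(np.array(w['position'])-s['eef_pos']), Rt.T@rot(w['orientation'])[:,2],w['K'][0][0])
E
```

```text
bfl [0.6588 0.2482 0.262 ]
bfr [0.6535 0.207  0.262 ]
bbl [0.6833 0.2444 0.262 ]
bbr [0.6766 0.2015 0.262 ]
ffl [0.6316 0.0783 0.262 ]
ffr [0.6286 0.0397 0.262 ]
fbl [0.6595 0.0761 0.262 ]
fbr [0.6565 0.0381 0.262 ]
capL [ 0.4032 -0.2649  0.031 ]
capR [ 0.409  -0.2886  0.031 ]
tabR [ 0.5101 -0.2627  0.1   ]
tabRb [ 0.5232 -0.2601  0.1   ]
tabmid_f [ 0.5045 -0.2403  0.1   ]
boardTL [ 0.7389 -0.2513  0.014 ]
TR [ 0.737  -0.3093  0.014 ]
BR [ 0.5314 -0.3182  0.014 ]
BL [ 0.532  -0.2583  0.014 ]
bare top front L [0.6472 0.2301 0.262 ]
bare tfr [0.6751 0.2042 0.262 ]
fit tfl [0.6247 0.0626 0.262 ]
fit tfr [0.627  0.0376 0.262 ]
foot corner L [0.5358 0.0843 0.004 ]
footR [0.5328 0.0511 0.004 ]
cam in tool [ 0.0736 -0.001  -0.1604] [-0.2694  0.0005  0.963 ] 268.96879051789875
```

{"method": "servo_tool", "body": {
  "deltas": [
    [-1,-15,12.5,1,0,0,0],
    [-1,-30,25,2.5,0,0,0],
    [-1,-30,25,2.5,0,0,0],
    [-1,-30,25,2.5,0,0,0],
    [-1,-30,25,2.5,0,0,0],
    [-1,-30,25,2.5,0,0,0],
    [-1,-30,25,2.5,0,0,0],
    [-1,-30,25,2.5,0,0,0],
    [-1,-30,25,2.5,0,0,0],
    [-1,-30,25,2.5,0,0,0],
    [-1,-30,25,2.5,0,0,0],
    [-1,-30,24,2.5,0,0,0],
    [-1,-15,12,2,0,0,0],
    [-1,0,0,0,0,0,0]
  ]
}}

```text
t: 2.62
eef_pos: [0.4496, -0.2637, 0.196]
ee_rot: [-3.142, 0.001, -2.867]
force: [-0.5, 0.3, 1.2]
width: 0.0874
gripper_force: 0.0
```

```bash
python3 - <<'E'
from h import *
import pickle
np.set_printoptions(precision=4,suppress=True)
s=arm.get_state(); print(s['t'],s['eef_pos'],s['ee_rot'],s['q'])
f=arm.grab_frame('wrist'); save(f,'w1'); pickle.dump(f,open('w1.pkl','wb')); print(f['position'])
for q in('bracket_claw','bracket_arm','bracket_tab','shelf_board'): print(q,[(round(d['conf'],2),world(f,d['at']).round(4).tolist()) for d in arm.recognise(q,f)[:2]])
# overlay predicted
o=np.array([.5255,-.244,0]);Rb=R.from_euler('z',15.5,degrees=True).as_matrix()
print(proj(f,[o+Rb@np.array(p) for p in[(-.124,.012,.031),(-.124,-.012,.031),(-.022,.017,.1),(-.022,-.017,.1),(0,.017,.1),(0,-.017,.1)]]))
cv2.imwrite('pics/w1b.png',cv2.resize(cv2.imread('pics/w1.png'),(800,600),interpolation=cv2.INTER_CUBIC))
E
```

```text
2.6167 [ 0.4496 -0.2637  0.196 ] [-3.1416  0.0007 -2.8672] [-0.1538  0.1287 -0.3692 -0.0003 -1.0724 -1.1425]
[ 0.379  -0.2847  0.3563]
bracket_claw [(0.75, [0.4759, -0.2589, 0.028])]
bracket_arm [(0.75, [0.4775, -0.2601, 0.0226])]
bracket_tab [(0.84, [0.4738, -0.2562, 0.0253])]
shelf_board [(0.6, [0.6084, -0.2911, 0.0174]), (0.35, [0.4728, -0.2579, 0.0276])]
[[260.2294 140.0408]
 [240.1312 139.9766]
 [266.0769 244.3615]
 [233.6816 244.2773]
 [265.6741 262.9578]
 [233.9764 262.8787]]
```

View pics/w1b.png

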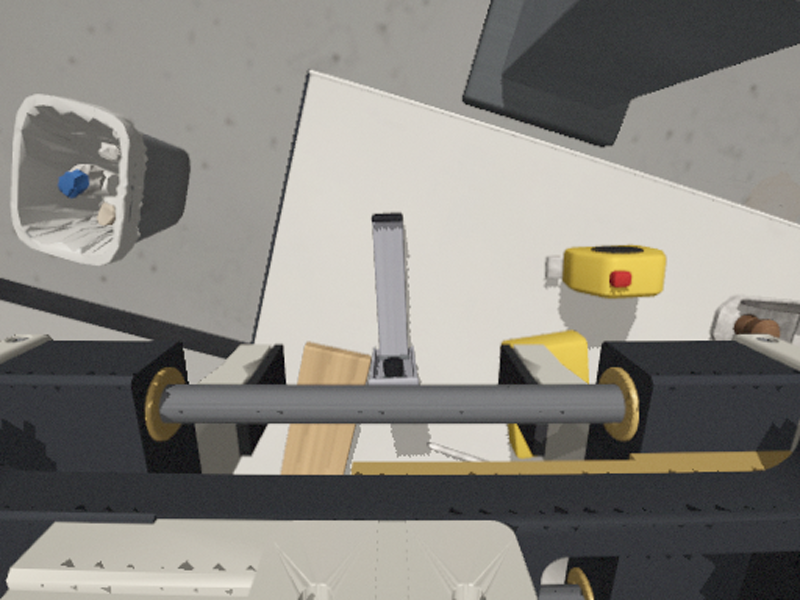

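The wrist view shows the cap's rear edge at (372–403, 215) and the tab's front edge at about (368–418, 380) of 800 px, so my bracket estimate is off by only a few mm.

```bash
python3 - <<'E'
from h import *
import pickle
np.set_printoptions(precision=4,suppress=True)
f=pickle.load(open('w1.pkl','rb')); k=1/1.5625
c=(ray(f,(372*k,214*k),z=.031)+ray(f,(403.5*k,214*k),z=.031))/2
t=(ray(f,(368*k,380*k),z=.1)+ray(f,(418*k,380*k),z=.1))/2
# arm edges top z=.025
a=(ray(f,(374*k,240*k),z=.025)+ray(f,(405*k,240*k),z=.025))/2
b=(ray(f,(377*k,335*k),z=.025)+ray(f,(410*k,335*k),z=.025))/2
print(c,t,a,b)
for u,v in((c,t),(a,b),(c,b)): print(np.degrees(np.arctan2(*(v-u)[1::-1])),np.linalg.norm((v-u)[:2]))
E
```

```text
[ 0.4032 -0.2804  0.031 ] [ 0.5026 -0.2486  0.1   ] [ 0.4227 -0.2736  0.025 ] [ 0.4986 -0.2489  0.025 ]
17.769406257976083 0.10436328382497931
18.030123655240693 0.07981629615343487
18.28314935317188 0.10050260309702963
```

{"method": "servo_tool", "body": {
  "deltas": [
    [-1,5,-1.5,10,0,0,-2.3],
    [-1,0,0,30,0,0,0],
    [-1,0,0,35,0,0,0],
    [-1,0,0,35,0,0,0],
    [-1,0,0,35,0,0,0],
    [-1,0,0,25,0,0,0],
    [-1,0,0,14,0,0,0],
    [-1,0,0,6,0,0,0],
    [-1,0,0,0,0,0,0],
    [0.3,0,0,0,0,0,0],
    [1,0,0,0,0,0,0],
    [1,0,0,0,0,0,0],
    [1,0,0,0,0,0,0],
    [1,0,0,0,0,0,0],
    [1,0,0,0,0,0,0]
  ],
  "squeeze": 45
}}

```text
t: 4.12
eef_pos: [0.4435, -0.2693, 0.0066]
ee_rot: [-3.141, 0.001, -2.831]
force: [-1.3, 0.0, -0.4]
width: 0.0532
gripper_force: 0.0
```

{"method": "servo_tool", "body": {
  "deltas": [
    [1,0,0,0,0,0,0],
    [1,0,0,0,0,0,0],
    [1,0,0,0,0,0,0],
    [1,0,0,0,0,0,0],
    [1,0,0,0,0,0,0],
    [1,0,0,-5,0,0,0],
    [1,0,0,-20,0,0,0],
    [1,0,0,-25,0,0,0],
    [1,0,0,0,0,0,0]
  ],
  "squeeze": 55
}}

```text
t: 4.87
eef_pos: [0.4452, -0.2699, 0.0598]
ee_rot: [-3.139, 0.004, -2.83]
force: [0.6, 0.9, -2.1]
width: 0.0234
gripper_force: 54.8
```

{"method": "servo_tool", "body": {
  "deltas": [
    [1,0,0,-15,0,0,4],
    [1,0,0,-26,0,0,5.7],
    [1,0,0,-28,0,0,5.7],
    [1,0,0,-28,0,0,5.7],
    [1,0,0,-26,0,0,5.6],
    [1,2,15,-8,0,0,0],
    [1,2,30,0,0,0,0],
    [1,2,38,0,0,0,0],
    [1,2,38,0,0,0,0],
    [1,2,38,0,0,0,0],
    [1,2,38,0,0,0,0],
    [1,2,38,0,0,0,0],
    [1,2,38,0,0,0,0],
    [1,2,38,0,0,0,0],
    [1,2,38,0,0,0,0],
    [1,2,38,0,0,0,0],
    [1,2,38,0,0,0,0],
    [1,2,38,0,0,0,0],
    [1,2,38,0,0,0,0],
    [1,1,20,0,0,0,0]
  ]
}}

```text
t: 6.53
eef_pos: [0.4947, 0.2535, 0.1861]
ee_rot: [-3.142, -0.001, 2.988]
force: [0.9, -1.5, -3.6]
width: 0.0237
gripper_force: 54.8
```

```bash
python3 - <<'E'
from h import *
import pickle
s=arm.get_state(); print(s['t'],np.round(s['eef_pos'],4),np.round(s['ee_rot'],4),s['width'],np.round(s['q'],3))
ims=[]
for c,(r0,r1,c0,c1) in dict(scene=(95,225,185,310),top=(110,250,100,240)).items():
    f=arm.grab_frame(c); save(f,c+'1'); pickle.dump(f,open(c+'1.pkl','wb'))
    ims.append((f['color'][r0:r1,c0:c1,::-1]))
im=np.full((600,800,3),255,np.uint8)
a=cv2.resize(ims[0],None,fx=3.2,fy=3.2,interpolation=cv2.INTER_CUBIC); im[:a.shape[0],:400]=a
b=cv2.resize(ims[1],None,fx=2.8,fy=2.8,interpolation=cv2.INTER_CUBIC); im[:b.shape[0],405:797]=b
cv2.imwrite('pics/z2.png',im)
E
```

```text
6.5333 [0.4947 0.2535 0.1861] [-3.1416e+00 -7.0000e-04  2.9881e+00] 0.02372063844637439 [ 8.250e-01  1.950e-01 -3.110e-01 -1.000e-03 -1.065e+00 -2.549e+00]
```

View pics/z2.png

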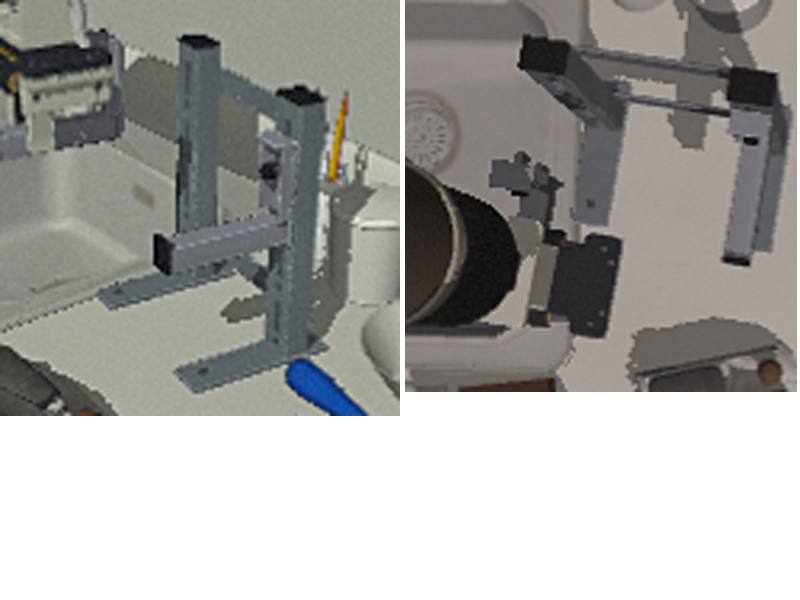

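The top view now shows the held bracket's tab at (490–560, 155–195), next to the bare upright's cap at (519–572, 35–75). The fitted bracket's cap is at (722–748, 263). I'll fit the rack pose to these.

```bash
cat > fit.py <<'E'
from h import *
import pickle
from scipy.optimize import least_squares
np.set_printoptions(precision=4,suppress=True)
t=pickle.load(open('top1.pkl','rb'));g=pickle.load(open('scene1.pkl','rb'))
T=lambda X,Y:(100+(X-405)/2.8,110+Y/2.8); S=lambda X,Y:(185+X/3.2,95+Y/3.2)
H=.262
obs=[]
def up(off,fn,P,pix): obs.append((fn,np.array(P)+[0,off,0],pix))
D=-.170
for off,pts in((0,[(525,35),(572,43),(564,76),(519,66)]),(D,[(729,67),(777,72),(773,106),(725,103)])):
    for P,p in zip([(.026,.018,H),(.026,-.018,H),(0,-.018,H),(0,.018,H)],pts): up(off,t,P,T(*p))
up(D,t,(-.124,.012,.156),T(722,262));up(D,t,(-.124,-.012,.156),T(748,265))
for P,p in(((-.124,.012,.156),(154,234)),((-.124,.012,.125),(156,268)),((-.124,-.012,.125),(171,273)),((-.124,-.012,.156),(170,240))): up(D,g,P,S(*p))
up(0,g,(0,.018,H),S(178,40));up(D,g,(0,.018,H),S(275,94))
def res(v,full=False):
    Rk=R.from_euler('z',v[2]).as_matrix(); r=[proj(f,Rk@P+[v[0],v[1],v[3]])[0]-p for f,P,p in obs]
    return np.array(r) if full else np.ravel(r)
s=least_squares(res,[.656,.2275,-.15,0],loss='soft_l1'); print(s.x,np.degrees(s.x[2])); print(res(s.x,1))
st=arm.get_state(); Rt=rot(st['ee_rot']); yaw=np.arctan2(-Rt[1,0],-Rt[0,0]); p=np.array(st['eef_pos']); Rb=R.from_euler('z',yaw).as_matrix()
o=p+Rb@[.0812,0,-.0066]; print('bracket',o,np.degrees(yaw))
q=proj(t,[o+Rb@np.array(x) for x in((-.022,.017,.1),(0,.017,.1),(0,-.017,.1),(-.022,-.017,.1),(.011,0,.09),(.011,0,.03))]); print('crop px',(q-[100,110])*2.8+[405,0])
Rk=R.from_euler('z',s.x[2]).as_matrix(); print('origin in rack',Rk.T@(o-[s.x[0],s.x[1],0]))
E
python3 fit.py
```

```text
[ 0.6565  0.2297 -0.137  -0.0029] -7.848820372690714
[[ 0.1972  0.3661]
 [-1.0224 -0.1938]
 [-0.1761 -0.8484]
 [ 0.2862  0.4046]
 [ 1.243  -0.1021]
 [-0.1448  0.4662]
 [-0.5172 -0.4613]
 [ 0.8254 -1.7595]
 [ 0.1568 -0.6085]
 [ 0.4133 -0.2221]
 [-0.2906  0.3357]
 [-0.854  -0.2453]
 [-1.2353  1.9265]
 [-0.9135  2.0675]
 [-0.3372 -1.1357]
 [ 0.4123 -1.3721]]
bracket [0.575  0.2406 0.1791] -8.727716043180942
crop px [[490.2926 190.368 ]
 [495.754  162.8695]
 [538.1864 169.9698]
 [532.8168 197.5225]
 [523.1076 154.7498]
 [542.3114 166.1317]]
origin in rack [-0.0823 -0.0003  0.1791]
```

{"method": "servo_tool", "body": {
  "deltas": [
    [1,0,0,12,0,0,-0.4],
    [1,0,0,16,0,0,0],
    [1,-10,0,5,0,0,0],
    [1,-20,0,0,0,0,0],
    [1,-18,0,0,0,0,0],
    [1,-10,0,0,0,0,0],
    [1,-6,0,0,0,0,0],
    [1,-3,0,0,0,0,0],
    [1,0,0,0,0,0,0]
  ]
}}

```text
t: 7.38
eef_pos: [0.5613, 0.2395, 0.1537]
ee_rot: [-3.141, -0.001, 2.992]
force: [-0.5, 0.0, -4.2]
width: 0.0236
gripper_force: 54.8
```

```bash
python3 - <<'E'
from h import *
import pickle
s=arm.get_state(); Rt=rot(s['ee_rot']); yaw=np.arctan2(-Rt[1,0],-Rt[0,0]); p=np.array(s['eef_pos']); Rb=R.from_euler('z',yaw).as_matrix()
o=p+Rb@[.0812,0,-.0066]; print(s['t'],'bracket',o.round(4),np.degrees(yaw),np.round(s['force'],1))
Rk=R.from_euler('z',-8.3,degrees=True).as_matrix(); print('in rack',(Rk.T@(o-[.6565,.2297,0])).round(4))
ims=[]
for c,(r0,r1,c0,c1),k in (('scene',(95,175,190,290),5),('top',(110,180,130,240),3.6)):
    f=arm.grab_frame(c); pickle.dump(f,open(c+'2.pkl','wb'))
    ims.append(cv2.resize(f['color'][r0:r1,c0:c1,::-1],None,fx=k,fy=k,interpolation=cv2.INTER_CUBIC))
    if c=='top':
        q=proj(f,[o+Rb@np.array(x) for x in((-.022,.017,.1),(0,.017,.1),(0,-.017,.1),(-.022,-.017,.1))]);print('exp tab crop',((q-[130,110])*3.6+[0,300]).round(0))
im=np.full((600,800,3),255,np.uint8)
im[:400,300:800]=ims[0]; a=ims[1]; im[600-a.shape[0]:,:a.shape[1]]=a; print(600-a.shape[0])
cv2.imwrite('pics/z3.png',im)
E
```

```text
7.3833 bracket [0.6416 0.2274 0.1471] -8.543977492272347 [-0.5  0.  -4.2]
in rack [-0.0144 -0.0044  0.1471]
exp tab crop [[ 42. 447.]
 [ 49. 414.]
 [101. 422.]
 [ 95. 456.]]
348
```

View pics/z3.png

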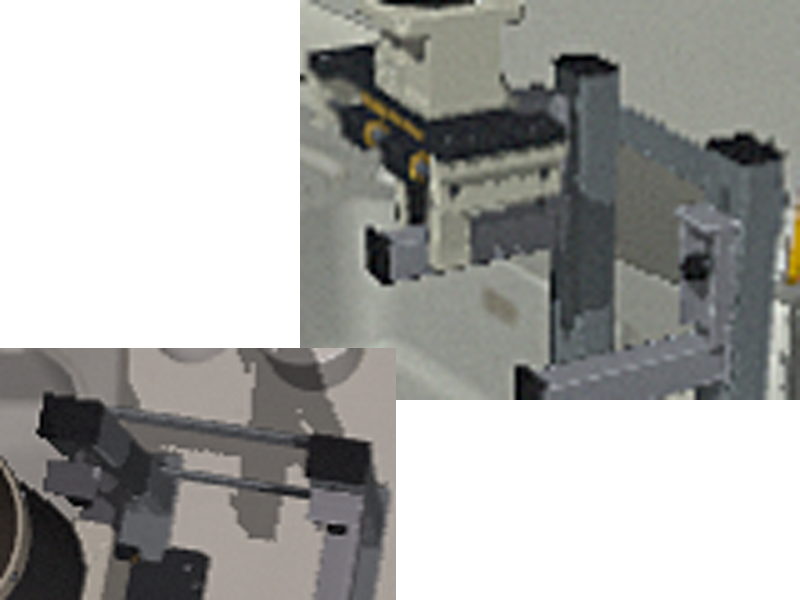

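In the top crop, the held tab spans (47,460)–(103,470), and the bare cap has corners (42,395), (108,405), (97,446), (38,432). Next I'll compute the relative lateral offset.

```bash
python3 - <<'E'
from h import *
import pickle
np.set_printoptions(precision=4,suppress=True)
t=pickle.load(open('top2.pkl','rb'))
C=lambda X,Y:(130+X/3.6,110+(Y-348)/3.6)
cap=[ray(t,C(*p),z=.261)[:2] for p in((42,395),(108,405),(97,446),(38,432))]
fc=[ray(t,C(*p),z=.261)[:2] for p in((309,434),(371,441),(368,489),(305,482))]
tab=[ray(t,C(*p),z=.247)[:2] for p in((48,460),(103,470))]
ft=[ray(t,C(*p),z=.225)[:2] for p in((311,487),(364,492))]
m=lambda a:np.mean(a,0)
print('caps',m(cap),m(fc),'tab',m(tab),'ftab',m(ft))
u=m(cap)-m(fc); print('len',np.linalg.norm(u),'yaw',np.degrees(np.arctan2(-u[0],u[1])))
for a in(-7.85,-8.3,-8.8):
    a=np.radians(a);ax=np.array([np.cos(a),np.sin(a)]);ay=np.array([-ax[1],ax[0]])
    print(np.degrees(a),'tab-cap',(m(tab)-m(cap))@ax,(m(tab)-m(cap))@ay,'ftab-fcap',(m(ft)-m(fc))@ax,(m(ft)-m(fc))@ay,'tab-ftab',(m(tab)-m(ft))@ay,'bare from caps',m(cap)-.013*ax)
s=arm.get_state();Rt=rot(s['ee_rot']);print(s['eef_pos'],Rt[:,0])
# recog-based colours: sub-pixel edges of cap (dark) in this crop
E
```

```text
caps [0.6682 0.2274] [0.6436 0.0592] tab [0.6422 0.2272] ftab [0.6331 0.0619]
len 0.1699966707076136 yaw -8.320714107440901
-7.85 tab-cap -0.025706391825860268 -0.0037994870807554824 ftab-fcap -0.010778593296290367 0.0012519932101361139 tab-ftab 0.16493945351854544 bare from caps [0.6554 0.2292]
-8.3 tab-cap -0.02567575818523221 -0.0040012653492320065 ftab-fcap -0.010788093889673004 0.0011673005922480132 tab-ftab 0.16482809365655463 bare from caps [0.6554 0.2293]
-8.8 tab-cap -0.025639863346926948 -0.004225173408559164 ftab-fcap -0.010797869602169776 0.0010731134607302466 tab-ftab 0.1646924360991507 bare from caps [0.6554 0.2294]
[0.5607 0.2399 0.154 ] [-0.989   0.1478  0.0005]
```

{"method": "servo_tool", "body": {
  "deltas": [
    [1,2,2,0.5,0,0,0],
    [1,0,2,0.5,0,0,0],
    [1,0,0,0,0,0,0],
    [1,0,0,0,0,0,0]
  ]
}}

```text
t: 7.82
eef_pos: [0.5596, 0.2448, 0.1532]
ee_rot: [3.141, 0.0, 2.994]
force: [-0.2, -0.4, -4.2]
width: 0.0236
gripper_force: 54.8
```

```bash
cat > b.py <<'E'
from h import *
s=arm.get_state(); Rt=rot(s['ee_rot']); yaw=np.arctan2(-Rt[1,0],-Rt[0,0]); p=np.array(s['eef_pos']); Rb=R.from_euler('z',yaw).as_matrix()
o=p+Rb@[.0812,0,-.0066]; Rk=R.from_euler('z',-8.3,degrees=True).as_matrix(); print(s['t'],'in rack mm',((Rk.T@(o-[.6557,.2293,0]))*1e3).round(1),'relyaw',np.degrees(yaw)+8.3,'F',(Rk.T@np.array(s['force'])).round(1),s['width'])
E
python3 b.py
```

```text
7.8167 in rack mm [-16.2   1.2 146.6] relyaw -0.1401977869910862 F [-0.2 -0.5 -4.2] 0.0236308737732204
```

{"method": "servo_tool", "body": {
  "deltas": [
    [1,-3,-0.3,0,0,0,0],
    [1,-3,-0.3,0,0,0,0],
    [1,-3,0,0,0,0,0],
    [1,0,0,0,0,0,0],
    [1,0,0,0,0,0,0]
  ]
}}

```text
t: 8.23
eef_pos: [0.5689, 0.2423, 0.1529]
ee_rot: [-3.141, -0.0, 2.993]
force: [-0.1, -0.5, -4.3]
width: 0.0234
gripper_force: 54.8
```

```bash
python3 b.py
```

```text
8.2333 in rack mm [ -6.6  -0.  146.3] relyaw -0.20973854360731892 F [-0.  -0.5 -4.3] 0.023416537014568688
```

{"method": "servo_tool", "body": {
  "deltas": [
    [1,-2,0,0,0,0,0],
    [1,-2,0,0,0,0,0],
    [1,-2,0,0,0,0,0],
    [1,-1,0,0,0,0,0],
    [1,0,0,0,0,0,0],
    [1,0,0,0,0,0,0]
  ]
}}

```text
t: 8.73
eef_pos: [0.5736, 0.2415, 0.1526]
ee_rot: [-3.141, -0.004, 2.993]
force: [-8.9, 2.1, -0.6]
width: 0.0236
gripper_force: 54.8
```

```bash
python3 b.py
```

```text
8.7333 in rack mm [ -1.8  -0.  146. ] relyaw -0.19345613038321652 F [-9.1  0.8 -0.6] 0.023577762642914273
```

{"method": "servo_tool", "body": {
  "deltas": [
    [1,0,0,2,0,0,0],
    [1,0,0,2,0,0,0],
    [1,0,0,2,0,0,0],
    [1,0,0,2,0,0,0],
    [1,0,0,0,0,0,0],
    [1,0,0,0,0,0,0]
  ]
}}

```text
t: 9.23
eef_pos: [0.5735, 0.2413, 0.1445]
ee_rot: [-3.14, -0.003, 2.993]
force: [-8.9, 2.3, -2.0]
width: 0.0238
gripper_force: 54.8
```

```bash
python3 b.py
```

```text
9.2333 in rack mm [ -1.9  -0.2 137.9] relyaw -0.19232744203066865 F [-9.1  1.  -2. ] 0.02375090481551745
```

{"method": "servo_tool", "body": {
  "deltas": [
    [1,2,0,1,0,0,0],
    [1,2,0,1,0,0,0],
    [1,1,0,0,0,0,0],
    [1,0,0,0,0,0,0]
  ]
}}

```text
t: 9.57
eef_pos: [0.572, 0.2422, 0.1435]
ee_rot: [3.141, 0.002, 2.994]
force: [5.1, -0.8, -6.3]
width: 0.0234
gripper_force: 54.8
```

```bash
python3 b.py
```

```text
9.5667 in rack mm [ -3.5   0.4 136.9] relyaw -0.17861558250363707 F [ 5.2 -0.  -6.3] 0.023406455653251834
```

{"method": "servo_tool", "body": {
  "deltas": [
    [1,-2,0,0.5,0,0,0],
    [1,0,0,0.5,0,0,0],
    [0.6,0,0,0,0,0,0],
    [0.2,0,0,0,0,0,0],
    [0.2,0,0,0,0,0,0],
    [0.2,0,0,0,0,0,0],
    [0.2,0,0,0,0,0,0],
    [0.2,0,0,0,0,0,0]
  ],
  "squeeze": 30
}}

```text
t: 10.23
eef_pos: [0.5728, 0.2419, 0.1423]
ee_rot: [3.141, 0.0, 2.994]
force: [-0.4, -0.6, -0.8]
width: 0.0349
gripper_force: 0.0
```

```bash
python3 b.py; python3 - <<'E'
from h import *
f=arm.grab_frame('scene'); cv2.imwrite('pics/z4.png',cv2.resize(f['color'][95:215,190:320,::-1],None,fx=5,fy=5,interpolation=cv2.INTER_CUBIC))
E
```

```text
10.2333 in rack mm [ -2.7   0.3 135.7] relyaw -0.17955160066746423 F [-0.3 -0.6 -0.8] 0.034945182805765085
```

View pics/z4.png

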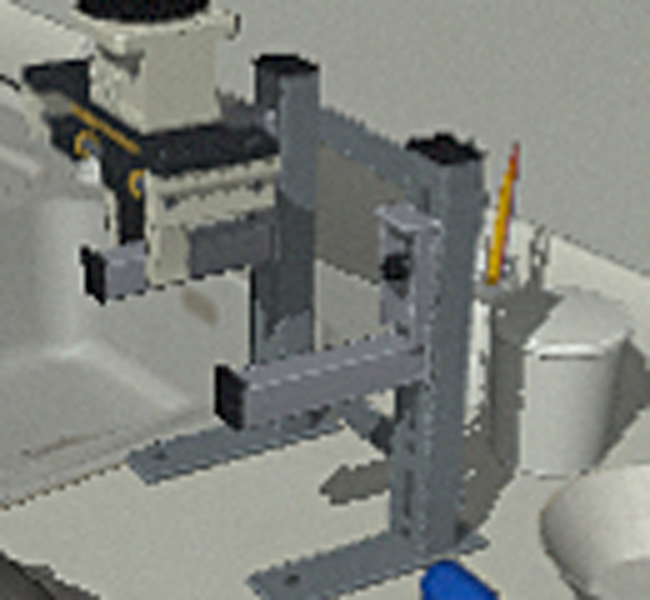

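The bracket is hanging level by itself on the bare upright (its arm is at (85–275, 215–300) of the crop). I'll lift off, shut the fingers and go over the tab.

{"method": "servo_tool", "body": {
  "deltas": [
    [-0.2,0,0,0,0,0,0],
    [-0.2,0,0,0,0,0,0],
    [-0.2,0,0,-10,0,0,0],
    [-0.2,0,0,-30,0,0,0],
    [-0.2,0,0,-35,0,0,0],
    [0.2,0,0,-35,0,0,0],
    [1,0,0,-13,0,0,0],
    [1,-10,0,0,0,0,0],
    [1,-20,0,0,0,0,0],
    [1,-20,0,0,0,0,0],
    [1,-14,0,0,0,0,0],
    [1,-6,0,0,0,0,0],
    [1,0,0,0,0,0,0],
    [1,0,0,0,0,0,0]
  ]
}}

```text
t: 11.45
eef_pos: [0.6416, 0.2312, 0.2644]
ee_rot: [-3.141, -0.001, 2.993]
force: [-0.0, 0.4, 0.2]
width: 0.0016
gripper_force: 0.0
```

```bash
cat > c.py <<'E'
from h import *
s=arm.get_state(); p=np.array(s['eef_pos'])
Rk=R.from_euler('z',-8.3,degrees=True).as_matrix(); print(s['t'],'TCP in rack mm',((Rk.T@(p-[.654,.2293,0]))*1e3).round(1),np.round(s['ee_rot'],3),'F',(Rk.T@np.array(s['force'])).round(1),s['width'])
E
python3 c.py
```

```text
11.45 TCP in rack mm [-1.260e+01  1.000e-01  2.644e+02] [-3.141e+00 -1.000e-03  2.993e+00] F [-0.1  0.4  0.2] 0.0016088714829319616
```

{"method": "servo_tool", "body": {
  "deltas": [
    [1,-1,0,10,0,0,0],
    [1,-1,0,10,0,0,0],
    [1,0,0,5,0,0,0],
    [1,0,0,3,0,0,0],
    [1,0,0,2,0,0,0],
    [1,0,0,2,0,0,0],
    [1,0,0,2,0,0,0],
    [1,0,0,0,0,0,0]
  ]
}}

```text
t: 12.12
eef_pos: [0.6439, 0.2314, 0.2324]
ee_rot: [3.141, 0.001, 2.994]
force: [-3.0, -1.0, 4.9]
width: 0.0004
gripper_force: 2.8
```

```bash
python3 c.py
```

```text
12.1167 TCP in rack mm [-10.3   0.6 232.4] [3.141e+00 1.000e-03 2.994e+00] F [-2.8 -1.5  4.9] 0.00040917594305658737
```

{"method": "servo_tool", "body": {
  "deltas": [
    [1,0.5,0,2,0,0,0],
    [1,0,0,2,0,0,0],
    [1,0,0,2,0,0,0],
    [1,0,0,2,0,0,0],
    [1,0,0,1,0,0,0],
    [1,0,0,0,0,0,0]
  ]
}}

```text
t: 12.62
eef_pos: [0.6439, 0.2315, 0.2247]
ee_rot: [3.14, 0.003, 2.994]
force: [-5.5, -0.3, 14.0]
width: 0.0002
gripper_force: 7.2
```

```bash
python3 c.py
```

```text
12.6167 TCP in rack mm [-10.3   0.7 224.7] [3.140e+00 3.000e-03 2.994e+00] F [-5.4 -1.1 14. ] 0.00018151006328727545
```

{"method": "servo_tool", "body": {
  "deltas": [
    [1,0,0,1,0,0,0],
    [1,0,0,0.5,0,0,0],
    [1,0,0,0,0,0,0],
    [1,0,0,0,0,0,0]
  ]
}}

```text
t: 12.95
eef_pos: [0.644, 0.2315, 0.2245]
ee_rot: [3.14, 0.004, 2.994]
force: [-7.7, -0.9, 19.8]
width: 0.0007
gripper_force: 10.3
```

```bash
python3 c.py
```

```text
12.95 TCP in rack mm [-10.2   0.7 224.5] [3.14  0.004 2.994] F [-7.5 -2.  19.8] 0.0006529639985205335
```

{"method": "servo_tool", "body": {
  "deltas": [
    [1,1,0,-8,0,0,0],
    [1,1,0,-25,0,0,0],
    [1,0,0,-35,0,0,0],
    [1,0,0,-22,0,0,0],
    [1,-5,-18,0,0,0,0],
    [1,-5,-36,0,0,0,0],
    [1,-5,-38,0,0,0,0],
    [1,-5,-38,0,0,0,0],
    [1,-5,-38,0,0,0,0],
    [1,-5,-38,0,0,0,0],
    [1,-5,-38,0,0,0,0],
    [1,-5,-38,0,0,0,0],
    [0.5,-5,-38,0,0,0,0],
    [0,-5,-38,0,0,0,0],
    [-0.5,-5,-38,0,0,0,0],
    [-1,-5,-38,10,0,0,0],
    [-1,-5,-38,20,0,0,0],
    [-1,-5,-38,20,0,0,-5],
    [-1,0,-10,20,0,0,-5.7],
    [-1,0,0,0,0,0,0]
  ]
}}

```text
t: 14.62
eef_pos: [0.6319, -0.2927, 0.2356]
ee_rot: [3.138, -0.008, -3.102]
force: [-1.2, 0.5, -2.6]
width: 0.0481
gripper_force: 0.0
```

```bash
python3 - <<'E'
from h import *
import pickle
np.set_printoptions(precision=4,suppress=True)
s=arm.get_state(); print(s['t'],s['eef_pos'],s['ee_rot'],s['width'])
f=arm.grab_frame('wrist'); pickle.dump(f,open('w2.pkl','wb'))
g=arm.grab_frame('scene'); pickle.dump(g,open('scene3.pkl','wb'))
im=np.zeros((600,800,3),np.uint8)
im[:384,:512]=f['color'][:,:,::-1]
a=cv2.resize(g['color'][105:200,195:290,::-1],None,fx=3,fy=3,interpolation=cv2.INTER_CUBIC); im[600-a.shape[0]:,800-a.shape[1]:]=a
cv2.imwrite('pics/z5.png',im)
m=[(.6348,-.2843,.014)]; Rz=R.from_euler('z',2.2,degrees=True).as_matrix()
print(proj(f,[np.array(m[0])+Rz@np.array(x) for x in((-.105,.03,0),(-.105,-.03,0),(.105,.03,0),(.105,-.03,0))]))
E
```

```text
14.6167 [ 0.6319 -0.2927  0.2356] [ 3.1384 -0.008  -3.1016] 0.04807549935161691
[[279.0824  95.5728]
 [234.6243  95.4972]
 [275.2603 238.6318]
 [236.5555 238.671 ]]
```

View pics/z5.png

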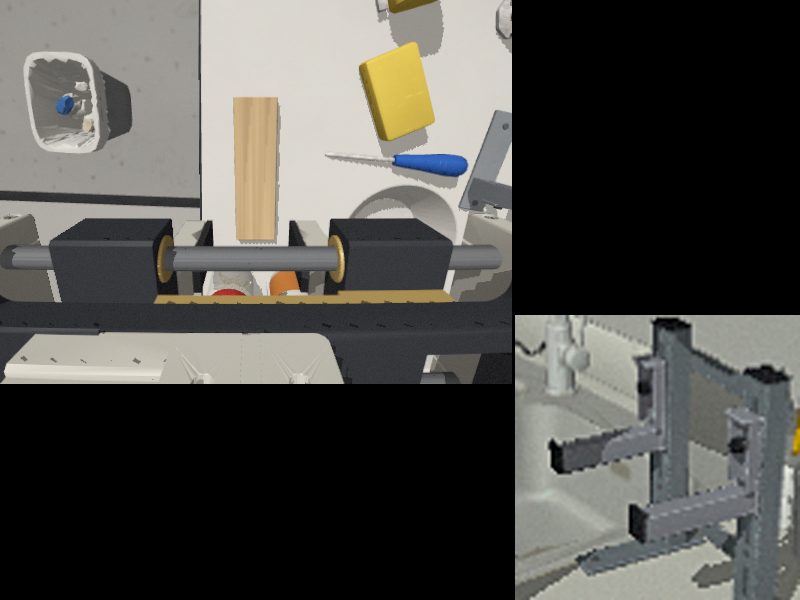

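The board's corners, (234,97), (277,97), (237,239) and (275,239), match my estimate. The bracket sits level with the fitted one. Now I'll descend on the board.

{"method": "servo_tool", "body": {
  "deltas": [
    [-1,-3,8,0,0,0,0],
    [-1,0,0,20,0,0,0],
    [-1,0,0,35,0,0,0],
    [-1,0,0,38,0,0,0],
    [-1,0,0,38,0,0,0],
    [-1,0,0,30,0,0,0],
    [-1,0,0,20,0,0,0],
    [-1,0,0,0,0,0,0],
    [-1,0,0,0,0,0,0]
  ]
}}

```text
t: 15.47
eef_pos: [0.6384, -0.2809, 0.0617]
ee_rot: [-3.141, -0.0, -3.102]
force: [-0.5, -0.5, 2.1]
width: 0.0876
gripper_force: 0.0
```

{"method": "servo_tool", "body": {
  "deltas": [
    [-1,3.5,-3.3,8,0,0,0],
    [-1,0,0,20,0,0,0],
    [-1,0,0,18,0,0,0],
    [-1,0,0,9,0,0,0],
    [-1,0,0,2,0,0,0],
    [-1,0,0,0,0,0,0],
    [1,0,0,0,0,0,0],
    [1,0,0,0,0,0,0],
    [1,0,0,0,0,0,0],
    [1,0,0,0,0,0,0],
    [1,0,0,0,0,0,0],
    [1,0,0,0,0,0,0]
  ],
  "squeeze": 30
}}

```text
t: 16.47
eef_pos: [0.6344, -0.2857, 0.0046]
ee_rot: [-3.141, 0.001, -3.103]
force: [0.1, 0.4, 3.6]
width: 0.0594
gripper_force: 30.0
```

{"method": "servo_tool", "body": {
  "deltas": [
    [1,0,0,-10,0,0,0],
    [1,0,0,-30,0,0,0],
    [1,0,0,-35,0,0,0],
    [1,5,0,-35,0,0,0],
    [1,15,0,-33,0,0,0],
    [1,25,0,-28,0,0,0],
    [1,30,0,-20,0,0,0],
    [1,30,0,-5,0,0,-3],
    [1,30,0,0,0,0,-6],
    [1,10,0,0,0,0,-7],
    [1,0,0,0,0,0,-7],
    [1,0,0,0,0,0,-7],
    [1,0,0,0,0,0,-7],
    [1,0,0,0,0,0,-7],
    [1,0,0,0,0,0,-7],
    [1,0,0,0,0,0,-7],
    [1,0,0,0,0,0,-7],
    [1,0,0,0,0,0,-7],
    [1,0,0,0,0,0,-5],
    [1,0,0,0,0,0,0]
  ]
}}

```text
t: 18.13
eef_pos: [0.4892, -0.2943, 0.2004]
ee_rot: [3.142, 0.0, -1.755]
force: [0.6, -1.3, -0.8]
width: 0.0594
gripper_force: 30.0
```

```bash
cat > d.py <<'E'
from h import *
s=arm.get_state(); p=np.array(s['eef_pos']); Rt=rot(s['ee_rot']); yaw=np.degrees(np.arctan2(Rt[1,0],Rt[0,0]))
Rk=R.from_euler('z',-8.3,degrees=True).as_matrix(); Q=np.array([.654,.2293,0]); r=Rk.T@(p-Q)*1e3
print(s['t'],'TCP rack mm',r.round(1),'yaw',yaw,'turn',-98.3-yaw,s['width'],np.round(s['force'],1))
for tgt in((-180,-85,190),(-82,-85,175),(-82,-85,155)): print(tgt,(Rt.T@(Q+Rk@np.array(tgt)/1e3-p)*1e3).round(1))
E
python3 d.py
```

```text
18.1333 TCP rack mm [ -87.5 -541.9  200.4] yaw -100.56121121293629 turn 2.2612112129362885 0.05936401727901126 [ 0.6 -1.3 -0.8]
(-180, -85, 190) [-452.9  110.5   10.5]
(-82, -85, 175) [-456.8   12.5   25.5]
(-82, -85, 155) [-456.8   12.5   45.5]
```

{"method": "servo_tool", "body": {
  "deltas": [
    [1,-15,10,0,0,0,-2.3],
    [1,-30,16,0,0,0,0],
    [1,-36,16,0,0,0,0],
    [1,-36,14,0,0,0,0],
    [1,-36,10,0,0,0,0],
    [1,-36,8,0,0,0,0],
    [1,-36,8,0,0,0,0],
    [1,-36,5,0,0,0,0],
    [1,-36,0,0,0,0,0],
    [1,-36,0,0,0,0,0],
    [1,-36,0,-3,0,0,0],
    [1,-36,0,0,0,0,0],
    [1,-30,0,0,0,0,0],
    [1,-15,0,0,0,0,0],
    [1,0,0,0,0,0,0],
    [1,0,0,0,0,0,0]
  ]
}}

```text
t: 19.47
eef_pos: [0.4702, 0.1642, 0.2029]
ee_rot: [3.141, -0.001, -1.72]
force: [-0.1, -0.5, -1.6]
width: 0.0596
gripper_force: 30.0
```

```bash
python3 d.py
```

```text
19.4667 TCP rack mm [-172.5  -90.9  202.9] yaw -98.52998445063378 turn 0.22998445063377915 0.059586826249001856 [-0.1 -0.5 -1.6]
(-180, -85, 190) [-5.9  7.5 12.9]
(-82, -85, 175) [ -6.3 -90.5  27.8]
(-82, -85, 155) [ -6.3 -90.5  47.8]
```

{"method": "servo_tool", "body": {
  "deltas": [
    [1,-6,-10,3,0,0,0],
    [1,0,-25,5,0,0,0],
    [1,0,-25,5,0,0,0],
    [1,0,-18,5,0,0,0],
    [1,0,-9,2,0,0,0],
    [1,0,-3,0,0,0,0],
    [1,0,0,0,0,0,0],
    [1,0,0,0,0,0,0]
  ]
}}

```text
t: 20.13
eef_pos: [0.5599, 0.1559, 0.1832]
ee_rot: [3.141, -0.0, -1.72]
force: [-0.4, 0.6, -1.9]
width: 0.0592
gripper_force: 30.0
```

```bash
python3 d.py; python3 - <<'E'
from h import *
im=np.zeros((600,800,3),np.uint8)
f=arm.grab_frame('scene'); a=cv2.resize(f['color'][95:215,190:320,::-1],None,fx=3.2,fy=3.2,interpolation=cv2.INTER_CUBIC); im[:a.shape[0],:a.shape[1]]=a
f=arm.grab_frame('top'); b=cv2.resize(f['color'][105:225,115:240,::-1],None,fx=3,fy=3,interpolation=cv2.INTER_CUBIC); im[:b.shape[0],420:420+b.shape[1]]=b
cv2.imwrite('pics/z6.png',im)
E
```

```text
20.1333 TCP rack mm [-82.5 -86.2 183.2] yaw -98.54710066363752 turn 0.24710066363752503 0.05923251026297268 [-0.4  0.6 -1.9]
(-180, -85, 190) [-0.8 97.5 -6.8]
(-82, -85, 175) [-1.2 -0.5  8.2]
(-82, -85, 155) [-1.2 -0.5 28.2]
```

View pics/z6.png

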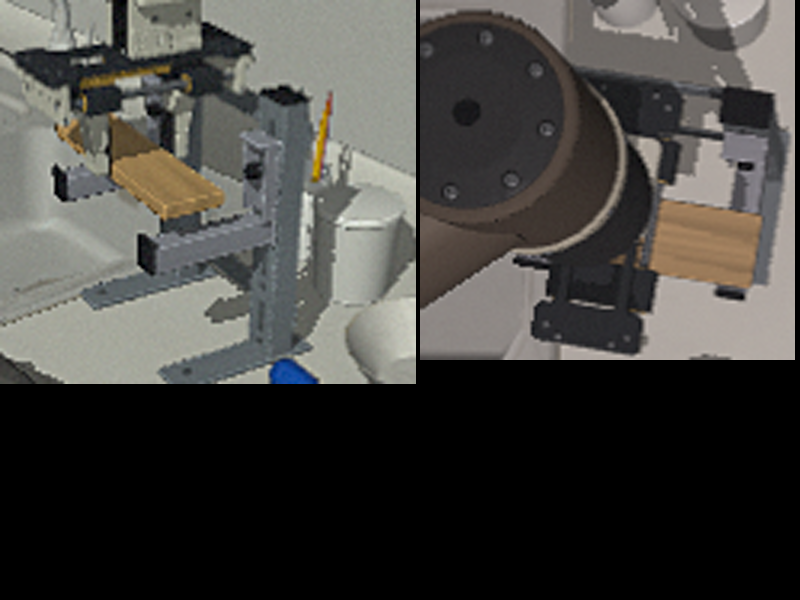

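The board is level above both arms, between the tabs and the end caps: the top crop shows its right end at (655–762, 200–285) and the fitted cap just below at (730,292). The gripper body stays clear of the rear crossbar. I'll lower it.

{"method": "servo_tool", "body": {
  "deltas": [
    [1,-1,0,8,0,0,0],
    [1,0,0,8,0,0,0],
    [1,0,0,5,0,0,0],
    [1,0,0,3,0,0,0],
    [1,0,0,1.5,0,0,0],
    [1,0,0,1,0,0,0],
    [1,0,0,0,0,0,0]
  ]
}}

```text
t: 20.82
eef_pos: [0.5605, 0.1574, 0.1563]
ee_rot: [3.141, -0.0, -1.719]
force: [-0.1, -0.2, -1.3]
width: 0.0594
gripper_force: 30.0
```

```bash
python3 d.py
```

```text
20.8167 TCP rack mm [-82.1 -84.6 156.3] yaw -98.47871793477059 turn 0.17871793477058873 0.059407403703237056 [-0.1 -0.2 -1.3]
(-180, -85, 190) [  0.7  97.9 -33.7]
(-82, -85, 175) [  0.4  -0.1 -18.7]
(-82, -85, 155) [ 0.4 -0.1  1.3]
```

Contact is expected at about z = 154.6 mm. I'll ease down.

{"method": "servo_tool", "body": {
  "deltas": [
    [1,0,0,1,0,0,0],
    [1,0,0,0.7,0,0,0],
    [1,0,0,0.5,0,0,0],
    [1,0,0,0,0,0,0]
  ]
}}

```text
t: 21.15
eef_pos: [0.5606, 0.1574, 0.1544]
ee_rot: [-3.141, 0.0, -1.719]
force: [0.2, 0.2, -1.1]
width: 0.0598
gripper_force: 30.0
```

{"method": "servo_tool", "body": {
  "deltas": [
    [1,0,0,0.5,0,0,0],
    [1,0,0,0.5,0,0,0],
    [0.2,0,0,0,0,0,0],
    [0,0,0,0,0,0,0],
    [-0.6,0,0,0,0,0,0],
    [-0.6,0,0,0,0,0,0],
    [-0.8,0,0,0,0,0,0],
    [-0.8,0,0,0,0,0,0],
    [-0.8,0,0,0,0,0,0],
    [-0.8,0,0,0,0,0,0]
  ]
}}

```text
t: 21.98
eef_pos: [0.5605, 0.1574, 0.1532]
ee_rot: [3.141, -0.0, -1.719]
force: [0.5, 0.2, -0.1]
width: 0.0785
gripper_force: 0.0
```

{"method": "servo_tool", "body": {
  "deltas": [
    [-0.8,0,0,-5,0,0,0],
    [-0.8,0,0,-10,0,0,0],
    [-0.8,0,0,-25,0,0,0],
    [-0.8,0,0,-30,0,0,0],
    [-0.8,0,0,-30,0,0,0],
    [-0.8,0,0,-30,0,0,0],
    [-0.8,0,20,-20,0,0,0],
    [-0.8,20,20,0,0,0,0],
    [-0.8,35,10,0,0,0,0],
    [-0.8,35,0,0,0,0,0],
    [-0.8,35,0,0,0,0,0],
    [-0.8,35,0,0,0,0,0],
    [-0.8,35,0,0,0,0,0],
    [-0.8,20,0,0,0,0,0],
    [-0.8,0,0,0,0,0,0]
  ]
}}

```text
t: 23.23
eef_pos: [0.4785, -0.0508, 0.3048]
ee_rot: [-3.14, 0.0, -1.722]
force: [-0.3, 0.1, 0.3]
width: 0.0789
gripper_force: 0.0
```

```bash
python3 d.py|head -1; python3 - <<'E'
from h import *
im=np.zeros((600,800,3),np.uint8)
f=arm.grab_frame('scene'); a=cv2.resize(f['color'][95:215,190:320,::-1],None,fx=3.2,fy=3.2,interpolation=cv2.INTER_CUBIC); im[:a.shape[0],:a.shape[1]]=a
f=arm.grab_frame('top'); b=cv2.resize(f['color'][105:225,115:240,::-1],None,fx=3,fy=3,interpolation=cv2.INTER_CUBIC); im[:b.shape[0],420:420+b.shape[1]]=b
cv2.imwrite('pics/z7.png',im)
E
```

```text
23.2333 TCP rack mm [-133.2 -302.5  304.8] yaw -98.63816362418069 turn 0.33816362418069446 0.07885467019437935 [-0.3  0.1  0.3]
```

View pics/z7.png

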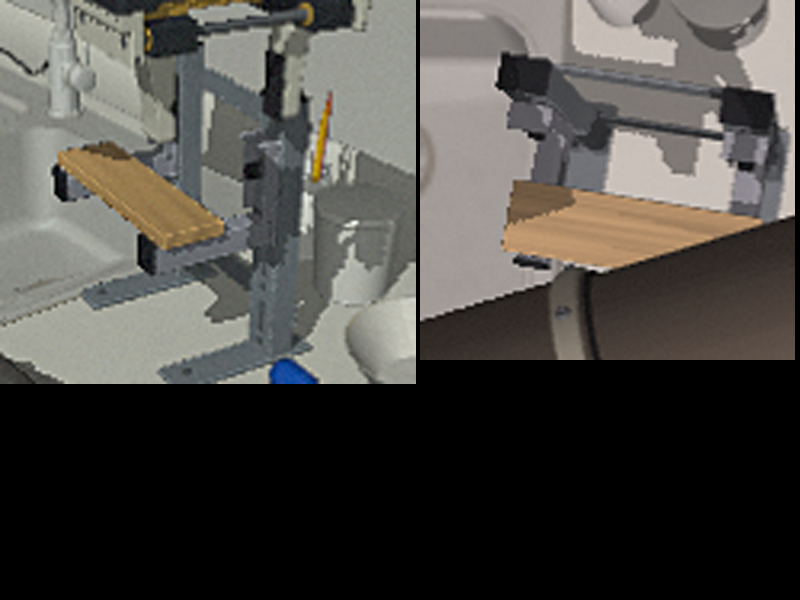

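The board lies flat across both arms, inside the end caps (scene crop (58–222, 145–248)), and the gripper is clear of everything.

```bash
python3 -c "
from station import arm; print(arm.job_done())"
```

```text
the job is handed in; nothing more can be done
None
```

I handed the job in at about 23 s: the bracket is hooked in the upper two slots and pressed to a firm stop, level with the fitted one, and the board lies flat on both arms. I infer the plunger lock from that stop; it wasn't seen directly, and the hand-in returned no verdict.

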